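# Load the sample cooler and hold its dial at three

## Task

Make the cooler's pan up to exactly three ring biscuits, lying flat side by side: one is already in it, so bring two from the baking sheet and leave the last one flat on the sheet. Then press the bar of the spring-return dial down past the first two clicks to the third, without forcing it further towards the stop, and finish while still holding it there. Leave the jar, carton and small tin where they are.

Things in the scene. Friction and masses are not known exactly. Their poses are not given: they have to be found in the camera images.
- cooler: White blower housing with a shallow aluminium pan in front, one fixed piece, turned a little about the vertical. Origin on the table under the pan's centre; x points from pan to housing, y to the side with the dial, z up. Housing: x from +110 to +220 mm, y -140 to +140, 125 tall. A low strip joins pan and housing.
- pan_floor (a point): Centre of the pan's floor, on its upper face; axes as the cooler's. Pan: inside 128 (x) by 248 (y) mm, walls 6 mm thick, floor 6 mm and rim 16 mm above the table.
- dial_pivot (a point): Pivot of the dial, on the cooler's +y side: cooler x +130, y +160, z 90 mm; axes as the cooler's. The dial's arm runs from here towards cooler -x and swings in the upright plane. Behind it, on the housing, a round plate (radius 60 mm, y from 139 to 147) with three dark studs near its rim, one on the arm's line at each click.
- dial (a joint): Dial angle q, rad: 0 = released, arm 0.40 above level; grows as the bar is pressed down. Bar axis is 120 mm from the pivot: cooler x = 130 - 120 cos(0.40 - q), z = 90 + 120 sin(0.40 - q) mm. Clicks (bumps) at 0.22, 0.44, 0.66; stop at 0.90. A spring returns it to 0 from everywhere, clicks too: at the bar about 4 N at the start, 7 N at the third click, +-2 N at bumps.
- dial_bar (a point): On the axis of the dial's crossbar, a black level round bar 20 mm thick, 54 mm long along the cooler's y (30 mm to the housing side of this point, 24 mm to the free side), 184 mm to the +y side of the pan's centre. Press it from above. At rest 137 mm above the table, at the third click 59 mm.
- sheet: Square aluminium baking sheet, fixed, 250 by 250 mm outside, 238 mm inside, floor 6 mm and rim 12 mm above the table. Origin on the table under its centre, z up. Three of the four rings start on it, at three of the corners of a 100 mm square along its axes.
- ring0_mid (a point): Centre of a hard ring biscuit lying flat, half-way up: brown, 54 mm across, hole 18 mm, 18 mm thick, 20 to 45 g, so centred 15 mm above the table when on the sheet's or pan's floor. Four alike (ring0 to ring3); three start on the sheet and one, any of them, in the pan.
- ring1_mid (a point): Centre of a hard ring biscuit lying flat, half-way up: brown, 54 mm across, hole 18 mm, 18 mm thick, 20 to 45 g, so centred 15 mm above the table when on the sheet's or pan's floor. Four alike (ring0 to ring3); three start on the sheet and one, any of them, in the pan.
- ring2_mid (a point): Centre of a hard ring biscuit lying flat, half-way up: brown, 54 mm across, hole 18 mm, 18 mm thick, 20 to 45 g, so centred 15 mm above the table when on the sheet's or pan's floor. Four alike (ring0 to ring3); three start on the sheet and one, any of them, in the pan.
- ring3_mid (a point): Centre of a hard ring biscuit lying flat, half-way up: brown, 54 mm across, hole 18 mm, 18 mm thick, 20 to 45 g, so centred 15 mm above the table when on the sheet's or pan's floor. Four alike (ring0 to ring3); three start on the sheet and one, any of them, in the pan.
- jar: Bystander: closed glass jar 60 mm across, 90 mm tall; origin under its centre. Leave alone.
- carton: Bystander: closed cardboard carton 80 by 120 by 60 mm; origin under its centre. Leave alone.
- tin: Bystander: small closed round tin 48 mm across, 50 mm tall; origin under its centre. Leave alone.
Things that resemble listed ones, but are neither listed nor needed, are in the scene too. Leave any green or purple look-alike of the part that bears ring2_mid alone.

How it is judged:
On the way, in this order (a step that is already met when the one before it is completed fails the run):
1. exactly three rings lie flat and let go in the pan, the last one flat on the sheet (((horizontal distance between ring0_mid and sheet below 0.14 m and horizontal distance between each of ring1_mid, ring2_mid, ring3_mid and pan_floor below 0.12 m) or (horizontal distance between each of ring0_mid, ring2_mid, ring3_mid and pan_floor below 0.12 m and horizontal distance between ring1_mid and sheet below 0.14 m) or (horizontal distance between each of ring0_mid, ring1_mid, ring3_mid and pan_floor below 0.12 m and horizontal distance between ring2_mid and sheet below 0.14 m) or (horizontal distance between each of ring0_mid, ring1_mid, ring2_mid and pan_floor below 0.12 m and horizontal distance between ring3_mid and sheet below 0.14 m)) and angle between each of ring0_mid, ring1_mid, ring2_mid, ring3_mid's own z axis and vertical below 0.15 rad and height (world z) of ring0_mid between 0.012 and 0.019 m and height (world z) of ring1_mid between 0.012 and 0.019 m and height (world z) of ring2_mid between 0.012 and 0.019 m and height (world z) of ring3_mid between 0.012 and 0.019 m and contact force between each of the arm, the fingers and ring0 below 0.05 N and contact force between each of the arm, the fingers and ring1 below 0.05 N and contact force between each of the arm, the fingers and ring2 below 0.05 N and contact force between each of the arm, the fingers and ring3 below 0.05 N and linear speed of each of ring0, ring1, ring2, ring3 below 0.02 m/s and value of joint dial below 0.1 rad), for 0.2 s.
2. the dial is pressed to its third click and held by the robot (value of joint dial between 0.58 and 0.75 rad and contact force between any of the fingers, the arm and dial above 1.5 N), for 0.4 s.
At the end, for the whole second after the job is handed in: Three rings flat on the pan floor (centres 12 to 19 mm above the table, tilt < 0.15 rad), the last one flat on the sheet, all at rest and untouched, while the robot presses the dial with over 1.5 N and holds it at 0.58 to 0.75 rad through the last second (all of step 2 and ((horizontal distance between ring0_mid and sheet below 0.14 m and horizontal distance between each of ring1_mid, ring2_mid, ring3_mid and pan_floor below 0.12 m) or (horizontal distance between each of ring0_mid, ring2_mid, ring3_mid and pan_floor below 0.12 m and horizontal distance between ring1_mid and sheet below 0.14 m) or (horizontal distance between each of ring0_mid, ring1_mid, ring3_mid and pan_floor below 0.12 m and horizontal distance between ring2_mid and sheet below 0.14 m) or (horizontal distance between each of ring0_mid, ring1_mid, ring2_mid and pan_floor below 0.12 m and horizontal distance between ring3_mid and sheet below 0.14 m)) and angle between each of ring0_mid, ring1_mid, ring2_mid, ring3_mid's own z axis and vertical below 0.15 rad and height (world z) of ring0_mid between 0.012 and 0.019 m and height (world z) of ring1_mid between 0.012 and 0.019 m and height (world z) of ring2_mid between 0.012 and 0.019 m and height (world z) of ring3_mid between 0.012 and 0.019 m and contact force between each of the arm, the fingers and ring0 below 0.05 N and contact force between each of the arm, the fingers and ring1 below 0.05 N and contact force between each of the arm, the fingers and ring2 below 0.05 N and contact force between each of the arm, the fingers and ring3 below 0.05 N and linear speed of each of ring0, ring1, ring2, ring3 below 0.02 m/s); the arm keeps its last pose, push and grip.
It fails at once if the dial is forced past the third click to the stop (beyond 0.82 rad) (value of joint dial above 0.82 rad).
It fails at once if the jar is shoved or knocked over (distance of jar from where it was at the start of the episode above 0.03 m or angle between jar's own z axis and vertical above 0.5 rad).
It fails at once if the carton is shoved or knocked over (distance of carton from where it was at the start of the episode above 0.03 m or angle between carton's own z axis and vertical above 0.5 rad).
It fails at once if the tin is shoved or knocked over (distance of tin from where it was at the start of the episode above 0.03 m or angle between tin's own z axis and vertical above 0.5 rad).
It also fails if it takes over 64 s, if anything falls off the work surface, if the arm or the gripper's body presses on something with over 40 N, if the wrist force passes 120 N, or if a joint passes its speed limit or range.

## Robot

A 7-joint arm with a two-finger parallel gripper is mounted at the origin on the work surface. World frame = base frame: x ahead of the robot, y to its left, z up, the work surface at z = 0. Lengths are in m, angles in rad, forces in N, time in s.
With the tool pointing down it reaches from about 0.35 to 0.9 m from the base axis. Payload 19.9 kg.
Tool frame: the origin (TCP) lies on the mounting face of the last link; the fingertips stand 173 mm ahead of it and the grasp point (between the pads) lies 155 mm ahead of it (tcp_to_tips is the distance from the TCP to the fingertips, in m); z points along the fingers, y is the direction in which the jaws open and shut (so a half turn about z gives the same grasp; the last joint's range is limited). The gripper opens to 85 mm and grips with 20 to 120 N. Pads are 22 mm wide; open, the fingers measure 114 mm over their backs; the gripper's body (76 mm by 85 mm) begins 54 mm behind the grasp point. The pads swing forward as they close: fully open they stand 13 mm farther back than shut.
Start: joints at [1.3, 0.417, -0.01, 1.614, 0.005, 1.111, -0.053], TCP at [0.142, -0.609, 0.405] pointing down, gripper open.
Joint ranges: [-2.81, 2.81], [-0.39, 2.02], [-1.27, 1.25], [0.06, 2.57], [-1.19, 4.33], [0.19, 2], [-2.82, 2.82]. Speed limits (rad/s): [1.89, 1.89, 2.39, 2.39, 3.01, 3.01, 3.01].

## Interface

Orientations are given as a rotation vector (axis times angle).
In Python, from workcell import read_state, grab_frame, sign_off, tcp_to_tips gives the robot as it stands.
- The arm moves only by the shell command python3 -m creep 'ROWS' [FORCE]. ROWS is text: rows parted by semicolons, each of 7 numbers parted by spaces: the opening, from -1 (shut) to 1 (fully open), then the shift along the tool's x, y, z in m, then the turn, a rotation vector about the tool's x, y, z in degrees. In form: gripper tx ty tz rx ry rz; .... A call has 1 to 5 rows; each row shifts and turns the commanded pose from where the row before left it, along the tool's axes as they then stand; what a row does not reach is not made up. A row lasts 1/12 s, in which the tool goes at most 41.7 mm and 7.16 degrees, less where a joint would pass 70% of its speed; a pose out of reach is approached as far as the arm can. A call is refused whole if a number of a shift passes 0.0417 or a number of a turn 7.16, either way. A call with a gripper value outside its range is refused whole. The fingers move at their own pace and stop on an object; FORCE is the grip in N (left out, the last holds). Time passes only in rows, so rows that do not move let the fingers close. It gives the time, the measured TCP pose, the force and the opening at its end, in the units of the state.
- read_state(): the state, without advancing time (a new reading comes with each control period).
- grab_frame(name): name is "side" or "top" or "wrist"; returns a dict with "image" (480x640x3 uint8, blue, green, red), "range_z" (480x640 float32, m along the optical axis (not along the pixel's ray), 0 where there is no reading), "vfov" (degrees; the focal length in pixels is half the picture's height over the tangent of half this angle, whatever the lens; pixels are square), "cx", "cy" (the principal point, pixels), "k1" (the pictures are not rectified: a ray, as slopes to the right and down, at radius r is drawn at 1 + k1 r^2 times it, then the intrinsics apply), "cam_to_world" (4x4, takes a point from camera to world coordinates); the wrist camera has in their place "hand_eye" (4x4, takes a point from camera to tool coordinates, whose origin is the TCP and whose axes are the flange's). Camera axes: x right, y down, z forward; pixel columns grow to the right and rows downward; lengths in m; the calibration is good to about 2 mm. A picture is of the moment at which its call begins: read the wrist's pose just before it.
- sign_off(): hands the job in, once; it reports no verdict.
The state is a dict: "time": time; "q": joint angles; "qd": joint speeds; "joint_torque": joint torques, N m; "ee_pos": TCP position; "tcp_rot": TCP orientation; "contact_force": force on the tool from outside, world axes, zero at the start; "moment": the same for the moment, N m; "finger_gap": finger opening in m.
Only numpy, scipy, OpenCV 4.12 (cv2) and the standard library are available. Lean on these libraries where they do the work, as an engineer would, in place of code of your own. Each camera call takes 0.05 s, during which the arm holds its last target. There are 200 camera calls.

## Working session

There is one attempt and no reset: what is moved stays moved. The work goes in short steps, Python scripts to look and compute and a shell command to move; the robot and the scene stay as the last step left them, time stands still between calls to the robot, and variables do not carry over. Pictures are saved under pics/ and viewed, about 8 in all and at most 12, crops included, and the job is handed in when it is done.

```bash
mkdir -p pics; ls; cat > h.py <<'E'
import numpy as np, cv2
from scipy.spatial.transform import Rotation as R
from workcell import read_state, grab_frame, sign_off, tcp_to_tips
def pose():
    s=read_state(); T=np.eye(4); T[:3,:3]=R.from_rotvec(s["tcp_rot"]).as_matrix(); T[:3,3]=s["ee_pos"]; return T
def grab(n):
    T=pose(); f=grab_frame(n)
    f["T"]=T@f["hand_eye"] if n=="wrist" else np.array(f["cam_to_world"]); f["F"]=240/np.tan(np.radians(f["vfov"])/2); return f
def rays(f,uv):
    K=np.array([[f["F"],0,f["cx"]],[0,f["F"],f["cy"]],[0,0,1.]])
    p=cv2.undistortPoints(np.asarray(uv,float).reshape(-1,1,2),K,np.array([f["k1"],0,0,0,0.]))[:,0]
    return np.c_[p,np.ones(len(p))]
def onplane(f,uv,z):
    d=rays(f,uv)@f["T"][:3,:3].T; o=f["T"][:3,3]
    return o+d*((z-o[2])/d[:,2])[:,None]
def cloud(f):
    v,u=np.mgrid[0:480,0:640]; uv=np.c_[u.ravel(),v.ravel()]
    P=rays(f,uv)*f["range_z"].ravel()[:,None]
    return (P@f["T"][:3,:3].T+f["T"][:3,3]).reshape(480,640,3)
E
python3 - <<'E'
from h import *
for n in("top","side"):
    f=grab(n); cv2.imwrite(f"pics/{n}0.png",f["image"]); print(n,f["T"].round(3).tolist(),f["vfov"],f["k1"])
s=read_state(); print(s["tcp_rot"],s["time"],tcp_to_tips,s["finger_gap"],s["contact_force"])
E
```

```text
pics
top [[0.014, -0.988, 0.152, 0.386], [-1.0, -0.011, 0.021, -0.005], [-0.019, -0.152, -0.988, 1.03], [0.0, 0.0, 0.0, 1.0]] 55.004821686868524 0.005677886308201994
side [[-0.965, -0.192, 0.18, 0.296], [-0.263, 0.734, -0.626, 0.698], [-0.012, -0.651, -0.759, 0.949], [0.0, 0.0, 0.0, 1.0]] 50.447341742417315 -0.02052378648310613
[-3.11978326e+00 -3.60175230e-01  2.87245352e-04] 0.1 0.1734 0.08514810976535993 [-0.4289564  -0.56623036 -0.51542352]
```

View pics/top0.png

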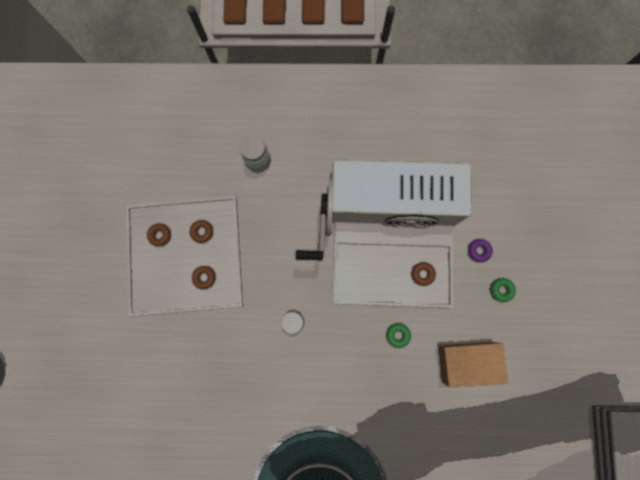

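View pics/side0.png

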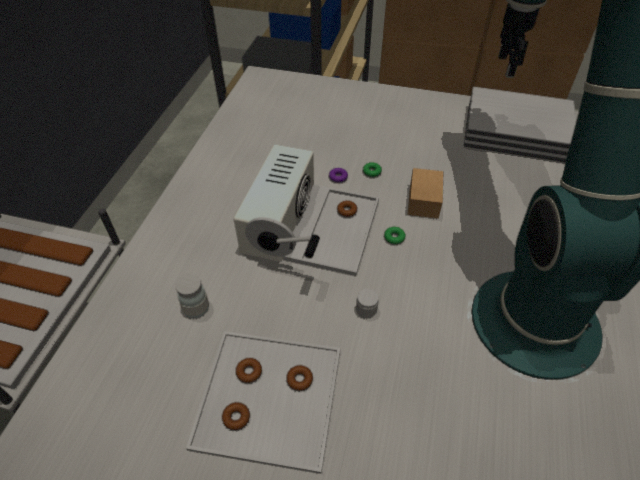

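The top view shows brown rings on the sheet at (159,235), (202,231) and (204,277), and one in the pan at (423,273). The look-alikes are green at (503,290) and (399,335), and purple at (480,250). The jar is at (255,155), the tin at (292,322), the carton at (475,365) and the dial bar at (309,255). The side view agrees. Only brown rings are wanted; next I measure them.

```bash
cat > m.py <<'E'
from h import *
def brown(f,z=0.015,amin=60):
    hsv=cv2.cvtColor(f["image"],cv2.COLOR_BGR2HSV)
    m=((hsv[...,0]<16)&(hsv[...,1]>130)&(hsv[...,2]>40)).astype(np.uint8)
    n,l,st,_=cv2.connectedComponentsWithStats(m,connectivity=8); out=[]
    for i in range(1,n):
        if st[i,4]<amin: continue
        c,_=cv2.findContours((l==i).astype(np.uint8),cv2.RETR_EXTERNAL,cv2.CHAIN_APPROX_NONE)
        (u,v),r=cv2.minEnclosingCircle(c[0]); M=cv2.moments(cv2.convexHull(c[0]))
        if M["m00"]<1: continue
        u,v=M["m10"]/M["m00"],M["m01"]/M["m00"]
        out.append((round(u),round(v),round(r,1),onplane(f,[[u,v]],z)[0].round(4).tolist()))
    return out
E
python3 - <<'E'
from m import *
for n in("top","side"):
    f=grab(n)
    for o in brown(f,0.018):
        if o[1]>50 and o[2]<30 and o[3][0]<.9: print(n,o)
    C=cloud(f)
    if n=="top":
        pts={"sheet":[(128,207),(236,198),(242,306),(131,315)],"pan":[(335,243),(452,247),(450,307),(334,303)]}
        for k,v in pts.items(): print(k,onplane(f,v,0.012 if k=="sheet" else .016).round(3).tolist())
        print("bar ends",onplane(f,[(296,255),(322,255)],.14).round(3).tolist())
        print("depth bar",C[255,309],"jar",C[148,253],"tin",C[322,292],"carton",C[365,475])
        m=(C[...,2]>.118)&(C[...,2]<.132)&(abs(C[...,0]-.6)<.15)&(C[...,1]<.0)&(C[...,1]>-.35)
        uv=np.argwhere(m)[:,::-1]; P=C[m][:,:2]; print("housing top",cv2.minAreaRect(P.astype(np.float32)),len(P))
        m=(C[...,2]>.13)&(C[...,2]<.16)&(C[...,1]>0)&(C[...,1]<.12)&(C[...,0]>.3); print("bar pts",m.sum(),cv2.minAreaRect(C[m][:,:2].astype(np.float32)),C[m][:,2].max())
E
```

```text
top (201, 231, 10.5, [0.5614, 0.273, 0.018])
top (158, 234, 10.6, [0.5525, 0.3689, 0.018])
top (423, 274, 10.9, [0.4722, -0.2202, 0.018])
top (203, 277, 10.7, [0.4584, 0.2629, 0.018])
sheet [[0.616, 0.444, 0.012], [0.639, 0.199, 0.012], [0.396, 0.176, 0.012], [0.373, 0.419, 0.012]]
pan [[0.538, -0.027, 0.016], [0.532, -0.285, 0.016], [0.401, -0.277, 0.016], [0.406, -0.026, 0.016]]
bar ends [[0.495, 0.051, 0.14], [0.495, 0.001, 0.14]]
depth bar [0.49428214 0.02574879 0.1466207 ] jar [0.7291705  0.15077151 0.09179999] tin [0.36420701 0.0624985  0.0489673 ] carton [ 0.2842291  -0.31169998  0.06104834]
housing top ((0.6054964065551758, -0.1488400548696518), (0.17759336531162262, 0.2985728085041046), 0.9400712847709656) 7396
bar pts 296 ((0.5033273100852966, 0.026009544730186462), (0.036731090396642685, 0.05090862885117531), 1.5387194156646729) 0.14988436638395586
side (540, 63, 18.2, [-0.021, -1.0803, 0.018])
side (391, 60, 10.8, [0.4847, -0.9709, 0.018])
side (463, 59, 15.4, [0.2397, -1.0365, 0.018])
side (410, 71, 18.4, [0.4089, -0.9144, 0.018])
side (445, 70, 12.5, [0.2932, -0.9514, 0.018])
side (545, 73, 14.4, [-0.035, -1.0156, 0.018])
side (473, 78, 9.6, [0.1984, -0.9195, 0.018])
side (497, 80, 18.9, [0.1207, -0.9273, 0.018])
side (347, 208, 9.2, [0.4709, -0.2151, 0.018])
side (248, 370, 12.5, [0.5599, 0.2778, 0.018])
side (299, 378, 12.6, [0.4567, 0.2673, 0.018])
side (235, 416, 13.6, [0.5507, 0.3731, 0.018])
```

```bash
python3 -m creep '1 0 0 0 0 0 -7; 1 0 0 0 0 0 -7; 1 0 0 0 0 0 -7; 1 0 0 0 0 0 -7; 1 0 0 0 0 0 -7' 30
python3 -m creep '1 0 0 0 0 0 -7; 1 0 0 0 0 0 -7; 1 0 0 0 0 0 -7; 1 0 0 0 0 0 -7; 1 0 0 0 0 0 -7'
python3 -m creep '1 0 0.04 0 0 0 -7;1 0.01 0.04 0 0 0 0;1 0.02 0.035 0 0 0 0;1 0.02 0.035 0 0 0 0;1 0.02 0.035 0 0 0 0'
python3 -c "
from h import *
s=read_state();print(pose().round(3),s['q'])"
```

```text
time: 0.62
ee_pos: [0.1424, -0.6085, 0.4045]
tcp_rot: [-2.864, -1.29, -0.0]
contact_force: [-0.6, 1.1, 0.2]
finger_gap: 0.0854
time: 1.03
ee_pos: [0.1423, -0.6085, 0.4045]
tcp_rot: [-2.343, -2.092, -0.0]
contact_force: [-0.4, -0.1, -1.3]
finger_gap: 0.0854
time: 1.45
ee_pos: [0.3283, -0.5418, 0.4044]
tcp_rot: [-2.218, -2.224, -0.0]
contact_force: [0.2, -1.2, 0.2]
finger_gap: 0.0855
[[-0.003  1.    -0.     0.328]
 [ 1.     0.003  0.    -0.542]
 [ 0.    -0.    -1.     0.404]
 [ 0.     0.     0.     1.   ]] [ 1.21486438  0.45204483 -0.32244038  1.58216471  0.15331613  1.13282848
  0.86008232]
```

```bash
python3 -m creep '1 0.038 0.015 0 0 0 0;1 0.038 0.015 0 0 0 0;1 0.038 0.015 0 0 0 0;1 0.038 0.015 0 0 0 0;1 0.038 0.015 0 0 0 0'
python3 -m creep '1 0.038 0.012 0 0 0 0;1 0.038 0.012 0 0 0 0;1 0.038 0.012 0 0 0 0;1 0.038 0.012 0 0 0 0;1 0.038 0 0 0 0 0'
python3 -m creep '1 0.038 0 0 0 0 0;1 0.038 0 0 0 0 0;1 0.038 0 0 0 0 0;1 0.038 0 0 0 0 0;1 0.038 0 0 0 0 0'
python3 -m creep '1 0.038 0 0 0 0 0;1 0.038 0 0 0 0 0;1 0.038 0 0 0 0 0;1 0.038 0 0 0 0 0;1 0 0 0 0 0 0'
python3 - <<'E'
from m import *
s=read_state();print(s['q'])
f=grab("wrist");cv2.imwrite("pics/w1.png",f["image"]);print(f["T"].round(3))
for o in brown(f,0.018): print(o)
E
```

```text
time: 1.87
ee_pos: [0.4016, -0.3507, 0.4046]
tcp_rot: [-2.218, -2.224, 0.0]
contact_force: [1.8, -0.9, 1.1]
finger_gap: 0.0854
time: 2.28
ee_pos: [0.4498, -0.1604, 0.4048]
tcp_rot: [2.217, 2.225, 0.001]
contact_force: [1.2, -0.2, 1.0]
finger_gap: 0.0854
time: 2.7
ee_pos: [0.4477, 0.0292, 0.4048]
tcp_rot: [2.218, 2.224, -0.0]
contact_force: [0.3, -0.8, -0.5]
finger_gap: 0.0853
time: 3.12
ee_pos: [0.4465, 0.1858, 0.4052]
tcp_rot: [-2.209, -2.232, -0.004]
contact_force: [-1.1, -0.0, 0.8]
finger_gap: 0.0852
[ 0.24682123  0.23746009 -0.79930297  1.93467134  0.19363006  1.04602174
 -0.62553927]
[[ 1.     0.01   0.004  0.445]
 [ 0.01  -0.95  -0.311  0.266]
 [ 0.     0.311 -0.951  0.375]
 [ 0.     0.     0.     1.   ]]
(455, 5, 25.0, [0.5489, 0.3472, 0.018])
(456, 108, 34.4, [0.5586, 0.2737, 0.018])
(332, 120, 31.6, [0.4559, 0.2633, 0.018])
```

View pics/w1.png

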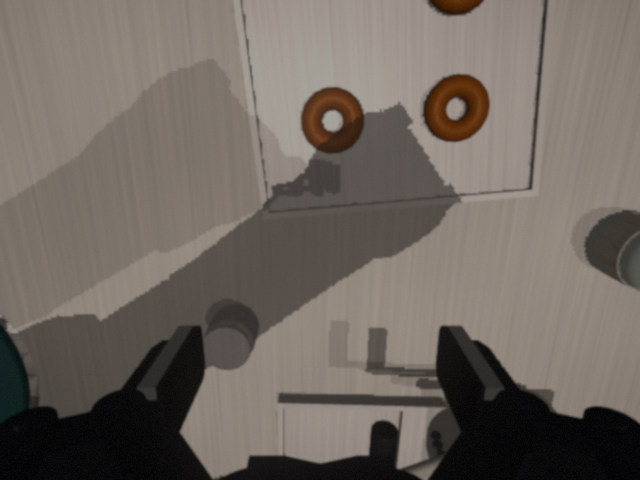

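The wrist view shows the ring nearest the robot at (332,120), its neighbour at (456,108), and the jar, tin and dial clear of both. I take (332,120) first: it is brown and lies on the sheet.

```bash
python3 -m creep '1 0.026 0.004 0.03 0 0 0;1 0.026 0.004 0.03 0 0 0;1 0.026 0.003 0.03 0 0 0;1 0 0 0.03 0 0 0;1 0 0 0.02 0 0 0'
python3 -m creep '1 0 0 0 0 0 0'
python3 - <<'E'
from m import *
s=read_state();print(s['q']);print(pose().round(4))
f=grab("wrist");cv2.imwrite("pics/w2.png",f["image"])
for o in brown(f,0.017): print(o)
E
```

```text
time: 3.58
ee_pos: [0.458, 0.2577, 0.2618]
tcp_rot: [-2.216, -2.225, 0.003]
contact_force: [1.2, -0.6, -0.8]
finger_gap: 0.0854
time: 3.67
ee_pos: [0.4577, 0.2564, 0.261]
tcp_rot: [-2.217, -2.223, 0.009]
contact_force: [-1.3, -1.2, -0.6]
finger_gap: 0.0854
[-0.01250688  0.52835614 -0.69292692  1.95799196  0.45366251  0.82103581
 -0.95440656]
[[-0.003   1.     -0.0056  0.4577]
 [ 1.      0.003  -0.0024  0.2564]
 [-0.0024 -0.0056 -1.      0.261 ]
 [ 0.      0.      0.      1.    ]]
(520, 45, 66.1, [0.5499, 0.3665, 0.017])
(509, 233, 51.5, [0.5592, 0.2745, 0.017])
(320, 251, 46.3, [0.456, 0.2639, 0.017])
```

View pics/w2.png

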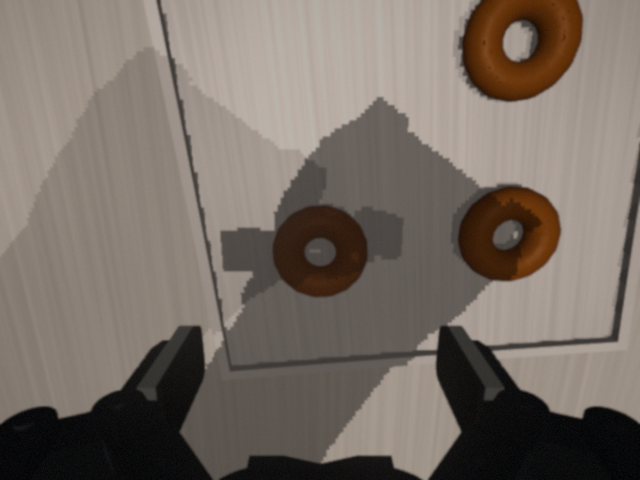

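The chosen ring at (320,251) is brown, flat and centred between the fingers. It measures (0.456, 0.264), which agrees with the earlier values. Now I grasp it.

```bash
python3 -m creep '1 0.007 -0.001 0.02 0 0 0;1 0 0 0.02 0 0 0;1 0 0 0.02 0 0 0;1 0 0 0.015 0 0 0;1 0 0 0 0 0 0'
python3 -m creep '0.5 0 0 0 0 0 0;-0.2 0 0 0 0 0 0;-0.5 0 0 0 0 0 0;-0.5 0 0 0 0 0 0;-0.5 0 0 0 0 0 0' 25
python3 -m creep '-1 0 0 0 0 0 0;-1 0 0 0 0 0 0;-1 0 0 0 0 0 0'
```

```text
time: 4.13
ee_pos: [0.4578, 0.2636, 0.1892]
tcp_rot: [2.22, 2.223, -0.002]
contact_force: [-1.5, -0.6, -0.4]
finger_gap: 0.0854
time: 4.55
ee_pos: [0.4582, 0.2648, 0.1913]
tcp_rot: [2.218, 2.223, 0.004]
contact_force: [-0.5, -1.5, 13.1]
finger_gap: 0.0435
time: 4.8
ee_pos: [0.4582, 0.2648, 0.1914]
tcp_rot: [2.218, 2.224, 0.004]
contact_force: [-0.4, -1.5, 13.6]
finger_gap: 0.0438
```

The tips closed on the rounded top of the ring: the gap is 43 mm and the force is 13 N upward. I open, go lower and grip again.

```bash
python3 -m creep '1 0 0 0 0 0 0;1 0 0 0 0 0 0;1 0 0 0 0 0 0;1 0 -0.001 0.005 0 0 0;1 0 0 0.005 0 0 0'
python3 -m creep '1 0 0 0 0 0 0;1 0 0 0 0 0 0'
python3 - <<'E'
from m import *
f=grab("wrist")
for o in brown(f,0.017): print(o)
E
```

```text
time: 5.22
ee_pos: [0.4565, 0.2644, 0.1795]
tcp_rot: [2.218, 2.225, 0.001]
contact_force: [0.9, 0.3, -0.5]
finger_gap: 0.0857
time: 5.38
ee_pos: [0.4563, 0.2645, 0.1792]
tcp_rot: [-2.218, -2.225, 0.001]
contact_force: [-0.0, 0.4, -0.5]
finger_gap: 0.0853
(599, 57, 70.2, [0.5369, 0.36, 0.017])
(592, 320, 74.0, [0.5536, 0.274, 0.017])
(326, 341, 70.4, [0.4581, 0.2647, 0.017])
```

```bash
python3 -m creep '1 0 0.001 0.004 0 0 0;1 0 0 0 0 0 0;-1 0 0 0 0 0 0;-1 0 0 0 0 0 0;-1 0 0 0 0 0 0' 25
python3 -m creep '-1 0 0 0 0 0 0;-1 0 0 0 0 0 0;-1 0 0 0 0 0 0'
```

```text
time: 5.85
ee_pos: [0.4576, 0.2646, 0.1759]
tcp_rot: [2.218, 2.225, 0.001]
contact_force: [-3.5, -5.6, 46.9]
finger_gap: 0.0519
time: 6.1
ee_pos: [0.4578, 0.2647, 0.1764]
tcp_rot: [2.218, 2.224, 0.001]
contact_force: [-1.9, -1.6, 10.7]
finger_gap: 0.0509
```

```bash
python3 -m creep '-1 0 0 -0.01 0 0 0;-1 0 0 -0.02 0 0 0;-1 0 0 -0.03 0 0 0;-1 0 0 -0.03 0 0 0;-1 0 0 0 0 0 0'
python3 - <<'E'
from m import *
f=grab("wrist");cv2.imwrite("pics/w3.png",f["image"])
for o in brown(f,0.1): print(o)
E
```

```text
time: 6.52
ee_pos: [0.4583, 0.2655, 0.2709]
tcp_rot: [2.216, 2.224, 0.009]
contact_force: [0.7, 0.8, 1.2]
finger_gap: 0.0506
(501, 65, 60.5, [0.5158, 0.3607, 0.1])
(492, 246, 47.5, [0.5215, 0.3008, 0.1])
(320, 346, 71.8, [0.4589, 0.2589, 0.1])
```

View pics/w3.png

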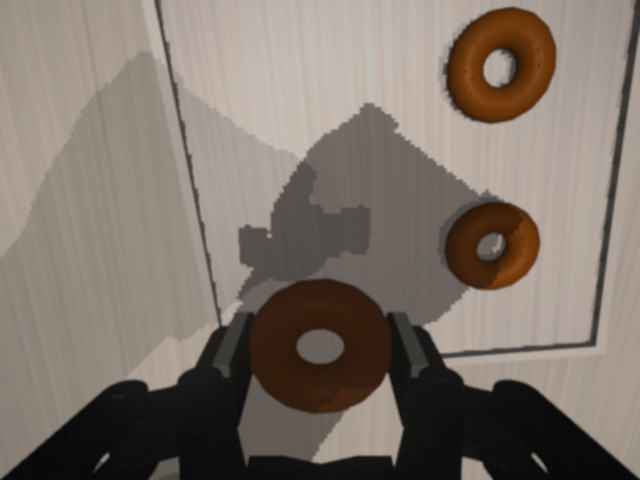

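Ring held flat at (320,346). I carry it over the dial to the pan.

```bash
python3 -m creep '-1 0 0 -0.03 0 0 0;-1 -0.01 0 -0.03 0 0 0;-1 -0.02 0 -0.03 0 0 0;-1 -0.03 0 0 0 0 0;-1 -0.037 0 0 0 0 0'
python3 -m creep '-1 -0.037 0.003 0 0 0 0;-1 -0.037 0.003 0 0 0 0;-1 -0.037 0.003 0 0 0 0;-1 -0.037 0.003 0 0 0 0;-1 -0.037 0 0 0 0 0'
python3 -m creep '-1 -0.037 0 0 0 0 0;-1 -0.037 0 0 0 0 0;-1 -0.03 0 0 0 0 0;-1 -0.02 0 0 0 0 0;-1 -0.01 0 0 0 0 0'
python3 -m creep '-1 0 0 0 0 0 0;-1 0 0 0 0 0 0'
python3 - <<'E'
from m import *
print(read_state()['q'])
f=grab("wrist")
for o in brown(f,0.017): print(o)
f=grab("top");cv2.imwrite("pics/top1.png",f["image"])
for o in brown(f,0.017):
    if o[1]>50 and o[2]<30: print("top",o)
E
```

```text
time: 6.98
ee_pos: [0.4575, 0.1678, 0.357]
tcp_rot: [2.215, 2.227, 0.004]
contact_force: [1.1, -1.1, -1.6]
finger_gap: 0.0505
time: 7.4
ee_pos: [0.4701, -0.0194, 0.3556]
tcp_rot: [-2.218, -2.224, 0.0]
contact_force: [0.4, 0.1, 0.2]
finger_gap: 0.0504
time: 7.82
ee_pos: [0.4701, -0.1544, 0.3553]
tcp_rot: [-2.221, -2.22, 0.001]
contact_force: [0.3, 0.1, -0.3]
finger_gap: 0.0503
time: 7.98
ee_pos: [0.4707, -0.1509, 0.3555]
tcp_rot: [-2.218, -2.224, -0.0]
contact_force: [0.1, 0.3, -0.6]
finger_gap: 0.0503
[ 0.79669253  0.3008518  -0.63871943  1.96528442  0.21919111  0.94431315
  0.05276762]
(321, 346, 72.2, [0.4713, -0.2616, 0.017])
(85, 380, 75.0, [0.2617, -0.2961, 0.017])
(101, 461, 11.8, [0.262, -0.3868, 0.017])
top (201, 231, 10.4, [0.5616, 0.2734, 0.017])
top (158, 234, 10.7, [0.5526, 0.3691, 0.017])
```

```bash
python3 -m creep '-1 -0.005 0 0.035 0 0 0;-1 0 0 0.035 0 0 0;-1 0 0 0.035 0 0 0;-1 0 0 0.03 0 0 0;-1 0 0 0.02 0 0 0'
python3 -m creep '-1 0 0 0.012 0 0 0;-1 0 0 0.007 0 0 0;-1 0 0 0 0 0 0;-1 0 0 0 0 0 0'
```

```text
time: 8.5
ee_pos: [0.4702, -0.1549, 0.1981]
tcp_rot: [-2.214, -2.225, 0.001]
contact_force: [-0.0, -0.1, 0.5]
finger_gap: 0.0503
time: 8.83
ee_pos: [0.4712, -0.1561, 0.1825]
tcp_rot: [2.217, 2.225, 0.001]
contact_force: [1.0, -0.9, -0.3]
finger_gap: 0.0505
```

```bash
python3 -m creep '-1 0 0 0.004 0 0 0;-1 0 0 0.001 0 0 0;-1 0 0 0 0 0 0'
python3 -m creep '-0.1 0 0 0 0 0 0;0.3 0 0 0 0 0 0;0.6 0 0 0 0 0 0;0.6 0 0 0 0 0 0;0.6 0 0 0 0 0 0'
python3 -m creep '0.6 0 0 -0.02 0 0 0;0.6 0 0 -0.035 0 0 0;0.6 0 0 -0.04 0 0 0;0.6 0 0 -0.04 0 0 0;0.6 0 0 -0.03 0 0 0'
python3 - <<'E'
from m import *
f=grab("wrist");cv2.imwrite("pics/w4.png",f["image"])
for o in brown(f,0.017): print(o)
E
```

```text
time: 9.08
ee_pos: [0.4708, -0.1566, 0.1771]
tcp_rot: [2.218, 2.224, 0.0]
contact_force: [-0.3, -0.7, -0.7]
finger_gap: 0.0505
time: 9.5
ee_pos: [0.4707, -0.1565, 0.1767]
tcp_rot: [-2.218, -2.225, -0.0]
contact_force: [-0.5, 0.1, -0.3]
finger_gap: 0.0684
time: 9.92
ee_pos: [0.4708, -0.1561, 0.3446]
tcp_rot: [2.217, 2.224, 0.001]
contact_force: [1.0, -1.3, 0.3]
finger_gap: 0.0684
(319, 227, 33.4, [0.4704, -0.1572, 0.017])
(319, 303, 31.0, [0.4701, -0.2208, 0.017])
(75, 378, 79.0, [0.2621, -0.2909, 0.017])
(135, 474, 16.3, [0.2987, -0.3968, 0.017])
```

View pics/w4.png

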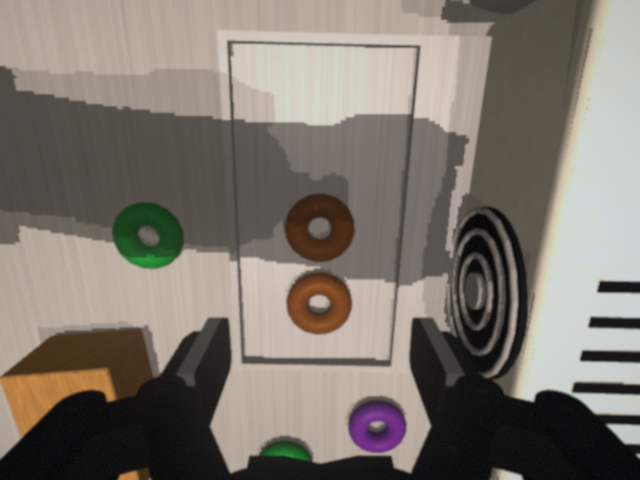

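The first ring lies flat in the pan at (319,227), beside the original at (319,303). Next is the second sheet ring, near (0.559, 0.274).

```bash
python3 -m creep '1 0.03 0 0 0 0 0;1 0.038 0 0 0 0 0;1 0.038 0.008 0 0 0 0;1 0.038 0.008 0 0 0 0;1 0.038 0.008 0 0 0 0'
python3 -m creep '1 0.038 0.008 0 0 0 0;1 0.038 0.008 0 0 0 0;1 0.038 0.008 0 0 0 0;1 0.038 0.008 0 0 0 0;1 0.035 0.016 0 0 0 0'
python3 -m creep '1 0.03 0.016 0 0 0 0;1 0.02 0 0.02 0 0 0;1 0.01 0 0.03 0 0 0;1 0 0 0.03 0 0 0;1 0 0 0.01 0 0 0'
python3 -m creep '1 0 0 0 0 0 0;1 0 0 0 0 0 0'
python3 - <<'E'
from m import *
print(read_state()['q'])
f=grab("wrist")
for o in brown(f,0.017): print(o)
E
```

```text
time: 10.38
ee_pos: [0.4941, 0.0272, 0.3419]
tcp_rot: [2.218, 2.224, 0.0]
contact_force: [1.2, -1.4, -0.1]
finger_gap: 0.0853
time: 10.8
ee_pos: [0.5408, 0.2153, 0.3417]
tcp_rot: [-2.217, -2.226, 0.001]
contact_force: [0.3, -1.4, 0.2]
finger_gap: 0.0856
time: 11.22
ee_pos: [0.5563, 0.2729, 0.2476]
tcp_rot: [-2.215, -2.225, 0.007]
contact_force: [-1.3, -0.2, -1.4]
finger_gap: 0.0857
time: 11.38
ee_pos: [0.5578, 0.2726, 0.2524]
tcp_rot: [-2.219, -2.224, 0.0]
contact_force: [-0.7, -0.1, 0.6]
finger_gap: 0.0854
[-0.03838812  0.67650936 -0.64268395  1.72082898  0.49424575  0.9121428
 -0.88300616]
(305, 75, 61.0, [0.5504, 0.37, 0.017])
(324, 267, 47.6, [0.5595, 0.2744, 0.017])
```

```bash
python3 -m creep '1 0.002 0.002 0.02 0 0 0;1 0 0 0.02 0 0 0;1 0 0 0.02 0 0 0;1 0 0 0.0145 0 0 0;1 0 0 0 0 0 0'
python3 -m creep '1 0 0 0 0 0 0;1 0 0 0 0 0 0'
```

```text
time: 11.85
ee_pos: [0.5594, 0.2741, 0.176]
tcp_rot: [-2.219, -2.224, 0.003]
contact_force: [0.3, -0.1, -0.8]
finger_gap: 0.0854
time: 12.02
ee_pos: [0.56, 0.2751, 0.1788]
tcp_rot: [2.218, 2.224, 0.003]
contact_force: [-0.7, 0.4, 0.2]
finger_gap: 0.0857
```

```bash
python3 -m creep '1 0 0 0.0025 0 0 0;-1 0 0 0 0 0 0;-1 0 0 0 0 0 0;-1 0 0 0 0 0 0;-1 0 0 0 0 0 0' 25
python3 -m creep '-1 0 0 0 0 0 0;-1 0 0 0 0 0 0;-1 0 0 -0.02 0 0 0;-1 0 0 -0.03 0 0 0;-1 0 0 -0.03 0 0 0'
python3 -m creep '-1 0 0 -0.035 0 0 0;-1 0 0 -0.035 0 0 0;-1 0 0 -0.03 0 0 0;-1 0 0 0 0 0 0'
python3 - <<'E'
from m import *
f=grab("wrist")
for o in brown(f,0.2): print(o)
cv2.imwrite("pics/w5.png",f["image"])
E
```

```text
time: 12.43
ee_pos: [0.5603, 0.2753, 0.1764]
tcp_rot: [2.218, 2.224, 0.005]
contact_force: [3.3, -0.1, 17.4]
finger_gap: 0.0505
time: 12.85
ee_pos: [0.5592, 0.2748, 0.2554]
tcp_rot: [-2.217, -2.224, 0.002]
contact_force: [0.1, -0.5, -0.1]
finger_gap: 0.0503
time: 13.18
ee_pos: [0.5601, 0.2758, 0.361]
tcp_rot: [2.216, 2.223, 0.011]
contact_force: [1.0, 0.6, -0.8]
finger_gap: 0.0504
(304, 97, 37.8, [0.5559, 0.3613, 0.2])
(320, 347, 71.3, [0.5609, 0.275, 0.2])
```

Held as before, with the ring at (320,347) and a 50 mm gap. I carry it to the pan spot (0.457, -0.096).

```bash
python3 -m creep '-1 -0.02 -0.01 0 0 0 0;-1 -0.03 -0.01 0 0 0 0;-1 -0.035 -0.01 0 0 0 0;-1 -0.037 -0.01 0 0 0 0;-1 -0.037 -0.01 0 0 0 0'
python3 -m creep '-1 -0.037 -0.012 0 0 0 0;-1 -0.037 -0.012 0 0 0 0;-1 -0.037 -0.012 0 0 0 0;-1 -0.037 -0.012 0 0 0 0;-1 -0.03 -0.005 0 0 0 0'
python3 -m creep '-1 -0.02 0 0 0 0 0;-1 -0.013 0 0 0 0 0;-1 0 0 0 0 0 0;-1 0 0 0 0 0 0'
```

```text
time: 13.65
ee_pos: [0.5089, 0.1141, 0.3537]
tcp_rot: [-2.217, -2.225, 0.002]
contact_force: [1.3, -0.8, 0.3]
finger_gap: 0.0503
time: 14.07
ee_pos: [0.4556, -0.065, 0.354]
tcp_rot: [-2.219, -2.223, 0.002]
contact_force: [1.7, -0.4, 0.1]
finger_gap: 0.0505
time: 14.4
ee_pos: [0.4573, -0.0958, 0.3541]
tcp_rot: [-2.219, -2.223, 0.001]
contact_force: [-0.5, 0.9, -0.6]
finger_gap: 0.0504
```

Descending in stages, with force checks because the dial bar is close.

```bash
python3 -m creep '-1 0 0 0.035 0 0 0;-1 0 0 0.035 0 0 0;-1 0 0 0.035 0 0 0;-1 0 0 0.02 0 0 0;-1 0 0 0.01 0 0 0'
python3 -m creep '-1 0 0 0.012 0 0 0;-1 0 0 0.012 0 0 0;-1 0 0 0.01 0 0 0;-1 0 0 0 0 0 0'
```

```text
time: 14.82
ee_pos: [0.4567, -0.094, 0.217]
tcp_rot: [-2.213, -2.224, 0.002]
contact_force: [-0.5, 0.2, -1.3]
finger_gap: 0.0504
time: 15.15
ee_pos: [0.4574, -0.0953, 0.1845]
tcp_rot: [-2.217, -2.224, 0.001]
contact_force: [-1.2, 1.0, 0.2]
finger_gap: 0.0503
```

```bash
python3 -m creep '-1 0 0 0.005 0 0 0;-1 0 0 0.0025 0 0 0;-1 0 0 0 0 0 0'
python3 -m creep '-0.1 0 0 0 0 0 0;0.3 0 0 0 0 0 0;0.6 0 0 0 0 0 0;0.6 0 0 0 0 0 0;0.6 0 0 0 0 0 0'
python3 -m creep '0.6 0 0 -0.02 0 0 0;0.6 0 0 -0.035 0 0 0;0.6 0 0 -0.04 0 0 0;0.6 0 0 -0.04 0 0 0;0.6 0 0 -0.03 0 0 0'
python3 - <<'E'
from m import *
f=grab("wrist");cv2.imwrite("pics/w6.png",f["image"])
for o in brown(f,0.017): print(o)
print("pan",onplane(f,[(0,0)],.016).shape)
C=cloud(f)
k=(C[...,2]>.11)&(C[...,2]<.16)&(C[...,1]>-.02)&(C[...,0]<.53)&(f["range_z"]>0)
print("bar",k.sum(),C[k].mean(0) if k.any() else 0, cv2.minAreaRect(C[k][:,:2].astype(np.float32)) if k.any() else 0)
E
```

```text
time: 15.4
ee_pos: [0.4576, -0.0956, 0.1782]
tcp_rot: [2.218, 2.224, 0.0]
contact_force: [-0.2, 0.1, -0.5]
finger_gap: 0.0505
time: 15.82
ee_pos: [0.4576, -0.0955, 0.1783]
tcp_rot: [2.218, 2.224, 0.0]
contact_force: [-0.3, 0.1, -0.6]
finger_gap: 0.0681
time: 16.23
ee_pos: [0.4576, -0.0951, 0.3461]
tcp_rot: [2.217, 2.225, 0.001]
contact_force: [1.2, 0.5, 0.5]
finger_gap: 0.0682
(319, 228, 33.4, [0.4573, -0.0967, 0.017])
(335, 299, 31.1, [0.4704, -0.1571, 0.017])
(334, 367, 29.2, [0.4702, -0.221, 0.017])
(119, 395, 15.5, [0.2822, -0.2489, 0.017])
(136, 474, 17.0, [0.2857, -0.3372, 0.017])
pan (1, 3)
bar 5660 [0.49794689 0.00841146 0.14077051] ((0.506478488445282, 0.011072758585214615), (0.03006540611386299, 0.04703859984874725), 89.66036987304688)
```

View pics/w6.png

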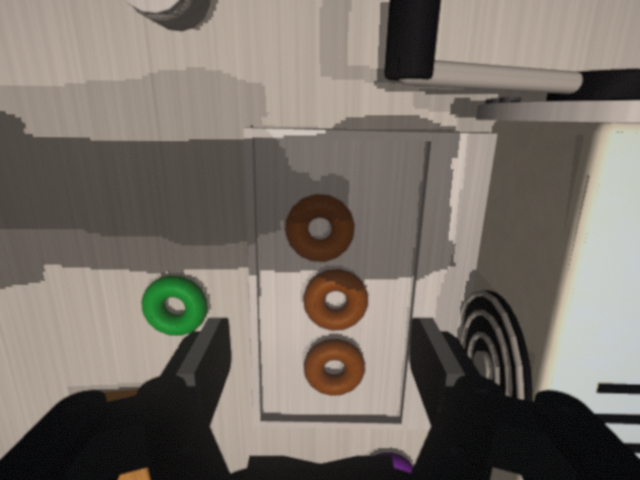

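All three rings lie flat in the pan, at (319,228), (335,299) and (334,367). The free end of the bar is at the top, around (412,40). Next I shut the fingers and go above the bar.

```bash
python3 -m creep '-1 0.02 0.005 0 0 0 0;-1 0.03 0.006 0 0 0 0;-1 0.03 0.006 0 0 0 0;-1 0.03 0.006 0 0 0 0;-1 0.018 0.006 0 0 0 0'
python3 -m creep '-1 0 0 0 0 0 0;-1 0 0 0 0 0 0;-1 0 0 0.01 0 0 0;-1 0 0 0.005 0 0 0;-1 0 0 0 0 0 0'
python3 - <<'E'
from m import *
print(read_state()["q"])
f=grab("side");cv2.imwrite("pics/s2.png",cv2.resize(f["image"][160:320,220:420],(800,640))[:600])
f=grab("top")
for o in brown(f,0.017):
    if o[1]>50 and o[2]<30: print("top",o)
E
```

```text
time: 16.7
ee_pos: [0.4861, 0.0354, 0.3434]
tcp_rot: [-2.216, -2.227, -0.001]
contact_force: [-0.2, -1.2, 0.5]
finger_gap: 0.0076
time: 17.12
ee_pos: [0.4857, 0.0315, 0.3267]
tcp_rot: [-2.219, -2.222, 0.003]
contact_force: [-0.1, -0.4, 0.9]
finger_gap: -0.0001
[ 0.49509835  0.35349702 -0.73315507  2.00503246  0.30136064  0.89380719
 -0.39778789]
top (159, 234, 10.6, [0.5529, 0.3685, 0.017])
top (394, 273, 10.8, [0.4726, -0.1564, 0.017])
top (423, 274, 10.8, [0.4723, -0.2204, 0.017])
top (372, 275, 9.6, [0.4668, -0.108, 0.017])
```

View pics/s2.png

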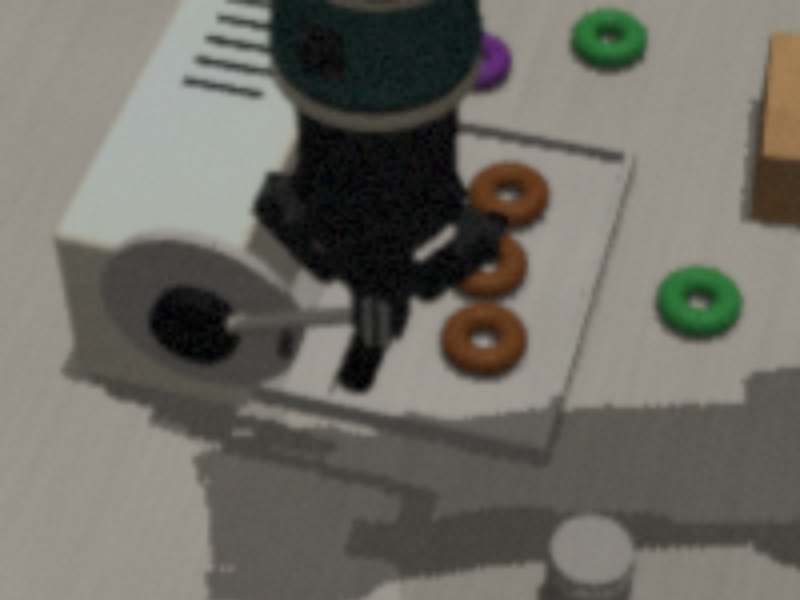

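The shut fingertips at about (375,320) in the crop stand just above the bar, and the rings are clear. Now I press in stages.

```bash
python3 -m creep '-1 0 0 0.008 0 0 0;-1 0 0 0.008 0 0 0;-1 0 0 0.006 0 0 0;-1 0 0 0 0 0 0;-1 0 0 0 0 0 0'
python3 -m creep '-1 0 0 0.01 0 0 0;-1 0 0 0.01 0 0 0;-1 0 0 0.01 0 0 0;-1 0 0 0 0 0 0;-1 0 0 0 0 0 0'
```

```text
time: 17.63
ee_pos: [0.4861, 0.0324, 0.3058]
tcp_rot: [-2.218, -2.224, 0.001]
contact_force: [-2.0, -1.0, 4.5]
finger_gap: 0.0001
time: 18.05
ee_pos: [0.4862, 0.0326, 0.2763]
tcp_rot: [-2.218, -2.224, 0.0]
contact_force: [-1.3, -0.7, 3.4]
finger_gap: 0.0004
```

```bash
python3 -m creep '-1 0 0 0.008 0 0 0;-1 0 0 0.008 0 0 0;-1 0 0 0.007 0 0 0;-1 0 0 0.005 0 0 0;-1 0 0 0 0 0 0'
python3 -m creep '-1 0 0 0.003 0 0 0;-1 0 0 0.002 0 0 0;-1 0 0 0 0 0 0;-1 0 0 0 0 0 0'
python3 - <<'E'
from m import *
f=grab("side");cv2.imwrite("pics/s3.png",cv2.resize(f["image"][180:300,220:380],(800,600),interpolation=cv2.INTER_CUBIC))
E
```

```text
time: 18.47
ee_pos: [0.4868, 0.0326, 0.2485]
tcp_rot: [2.218, 2.224, 0.002]
contact_force: [2.8, 0.2, 4.6]
finger_gap: 0.0002
time: 18.8
ee_pos: [0.4866, 0.0326, 0.2439]
tcp_rot: [2.218, 2.224, 0.002]
contact_force: [1.4, -0.3, 2.8]
finger_gap: -0.0
```

View pics/s3.png

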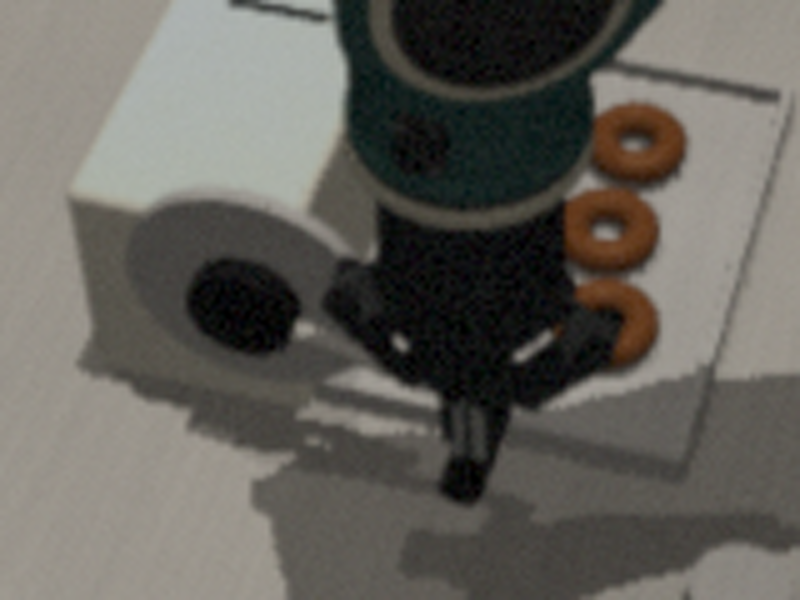

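```bash
python3 -m creep '-1 0 0 0 0 0 0;-1 0 0 0 0 0 0'; python3 -m creep '-1 0 0 0 0 0 0;-1 0 0 0 0 0 0'
python3 - <<'E'
from m import *
f=grab("side")
o=f["T"][:3,3]
for c in((465,478),(465,490)):
    d=(rays(f,[[220+c[0]/5,180+c[1]/5]])@f["T"][:3,:3].T)[0]
    P=o+d*((.0515-o[1])/d[1]); print(P.round(4))
    z=P[2]-.09; print("q",.4-np.arcsin(z/.12))
for o in brown(f,.017): 
    if o[1]>150: print(o)
E
```

```text
time: 19.02
ee_pos: [0.4864, 0.0326, 0.2436]
tcp_rot: [2.218, 2.224, 0.001]
contact_force: [3.8, -0.2, 3.7]
finger_gap: -0.0001
time: 19.18
ee_pos: [0.4864, 0.0326, 0.2434]
tcp_rot: [2.218, 2.225, 0.001]
contact_force: [4.5, 0.2, 4.7]
finger_gap: -0.0001
[0.487  0.0515 0.0658]
q 0.6032473208566435
[0.4871 0.0515 0.0571]
q 0.6778819076882626
(347, 208, 9.0, [0.4709, -0.2167, 0.017])
(341, 226, 9.3, [0.471, -0.1534, 0.017])
(44, 247, 46.9, [1.158, 0.0975, 0.017])
(343, 243, 9.2, [0.453, -0.0981, 0.017])
(33, 279, 36.1, [1.1233, 0.1904, 0.017])
(21, 315, 24.9, [1.0889, 0.2826, 0.017])
(8, 353, 14.6, [1.0554, 0.3721, 0.017])
(235, 416, 13.8, [0.5508, 0.3727, 0.017])
```

```bash
python3 -m creep '-1 0 0 0.001 0 0 0;-1 0 0 0 0 0 0;-1 0 0 0 0 0 0;-1 0 0 0 0 0 0;-1 0 0 0 0 0 0'; python3 -m creep '-1 0 0 0 0 0 0;-1 0 0 0 0 0 0;-1 0 0 0 0 0 0;-1 0 0 0 0 0 0;-1 0 0 0 0 0 0'
```

```text
time: 19.65
ee_pos: [0.4864, 0.0326, 0.2424]
tcp_rot: [2.218, 2.224, 0.001]
contact_force: [3.6, -0.5, 6.2]
finger_gap: 0.0005
time: 20.07
ee_pos: [0.4864, 0.0326, 0.2424]
tcp_rot: [2.218, 2.224, 0.001]
contact_force: [4.3, 0.3, 7.3]
finger_gap: -0.0001
```

The pose is steady, with about 7 N on the bar and the fingertip height matching q ≈ 0.66. I hand in.

```bash
python3 -c "
from workcell import sign_off; print(sign_off())"
```

```text
the job is handed in; nothing more can be done
None
```

I moved two rings from the sheet into the pan and pressed the dial bar to the third click, then handed in at about 20 s while still holding it. No verdict is reported, so these are my last checks:

- **Rings:** three lie flat in the pan, about 61 to 64 mm apart centre to centre, and the fourth is still flat on the sheet. A side picture taken while the bar was held down agreed. I did not look again after the last 1 mm press.
- **Dial:** fingertip height puts it at q ≈ 0.66. The side camera, 1 mm earlier, gave 0.60 to 0.68 depending on which pixel I took as the bar's end. Both are inside 0.58 to 0.75.
- **Hold:** the pose was steady with about 7 N upward plus 4 N sideways. Earlier readings dipped to about 3 to 5 N between clicks.
- **Jar, carton, tin:** no unexpected contact forces, but I did not re-measure where they stand.

**Mishaps:**
- The first grip on the first ring was too high: the gap was 43 mm with 13 N upward. I opened, went lower and gripped again.
- That second grip read 47 N upward at the wrist for a moment, probably the fingertips touching the sheet. This is under the 120 N wrist limit.
- A late top view put the last placed ring about 14 mm off the wrist and side views, because the arm partly covered it. I trusted the other two.

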